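Let down the propped lid of a vial warmer

ROBOT

A 7-joint arm with a two-finger parallel gripper is mounted at the origin on a cart in front of the work surface, level with it; the furniture and walls round the work are solid. World frame = base frame: x ahead of the robot, y to its left, z up, the work surface at z = 0. Lengths are in m, angles in degrees, forces in N, time in s.
With the tool pointing down it reaches from about 0.35 to 0.775 m from the base axis. Payload 3.1 kg.
Tool frame: the origin (TCP) lies on the centre line of the jaws, within the pads' length; the fingertips stand 17 mm ahead of it and the grasp point (between the pads) lies 2 mm behind it (robot.tip_reach is the distance from the TCP to the fingertips, in m); z points along the fingers, y is the line along which they close (so a half turn about z gives the same grasp; the last joint's range is limited). The gripper opens to 85 mm and grips with 20 to 120 N. Pads are 22 mm wide; open, the fingers measure 114 mm over their backs; the gripper's body (76 mm by 85 mm) begins 54 mm behind the grasp point. The pads swing forward as they close: fully open they stand 13 mm farther back than shut.
Start: joints at [-72.806, 17.813, 0.802, 86.603, -0.252, 75.585, -1.558], TCP at [0.184, 0.518, 0.213] pointing down, gripper open.
Joint ranges: [-154.91, 154.91], [-16.99, 109.72], [-72.82, 74.43], [7.12, 147.25], [-82.49, 262.49], [11.32, 116.49], [-174.64, 174.64]. Speed limits (degrees/s): [159.86, 159.86, 180, 180, 180, 180, 180].

INTERFACE

Orientations are given as [roll, pitch, yaw] about the fixed x, y, z axes, in that order (R = Rz(yaw) Ry(pitch) Rx(roll)).
In Python, from station import robot, fingers, vision, workorder, recognise gives the robot as it stands. Calls block until the motion is done:
- robot.move_to(position, orientation): joint-space move of the TCP to a pose.
- robot.line_to(position, orientation=None, velocity=0.15, f_stop=None): straight line of the TCP; orientation=None keeps the orientation; velocity is the mean speed in m/s. With f_stop (N) it stops when the force on the tool has changed by that much, and returns True; else False.
- robot.move_j(angles): joint-space move.
- fingers.gripper_to(opening, force=None): opening from 0.0 (shut) to 1.0 (fully open); force is the grip in N (None keeps the last); returns when the fingers have stopped.
- robot.pause(seconds).
- robot.inverse_kinematics(position, orientation): joint angles nearest the present ones, or None.
- vision.grab_frame(name): name is "side" or "top" or "wrist"; returns the picture (480x640x3 uint8, red, green, blue); there is no depth.
- vision.calibration(name): a dict with "mtx" (3x3 intrinsics, pixels), "k1" (the pictures are not rectified: a ray, as slopes to the right and down, at radius r is drawn at 1 + k1 r^2 times it, then the intrinsics apply), "extrinsics" (4x4, takes a point from world to camera coordinates); the wrist camera has in their place "T_tool_cam" (4x4, takes a point from camera to tool coordinates, whose origin is the TCP and whose axes are the flange's). Camera axes: x right, y up, looking along -z (the intrinsics and any distortion apply to the point x, -y, -z); pixel columns grow to the right and rows downward; lengths in m; the calibration is good to about 2 mm. A picture is of the moment at which its call begins: read the wrist's pose just before it. calibration takes no time and is no camera call.
A pose or a line that the arm cannot do raises robot.PlanningError and nothing moves.
- workorder.close_job(): hands the job in; it is judged then, once.
Trained networks look in the newest picture that a camera, given by its name, has taken for a name from the list of things; names that differ only in an ending like _2 or _b are one class to them, and where a whole thing is asked for, a point or a joint stands for the part that bears it (a point fixed in the world has none). Each returns a list of dicts, best first, with "p" (0 to 1); they miss things now and then, are a little off and sometimes report something else, mostly with a low value. They report only what shows in the picture. A call takes as long as a camera call.
- recognise(label, camera): "rect" ([centre column, centre row, width, height] in pixels, round what is visible of it).
Readings, each from a call of its own:
- robot.current_time_s(): time.
- robot.current_joint_positions(): joint angles.
- robot.current_dq(): joint speeds.
- robot.current_joint_torque(): joint torques, N m.
- robot.current_tool_pos(): TCP position.
- robot.current_eef_rot(): TCP orientation.
- robot.current_contact_force(): force on the tool from outside, world axes, zero at the start.
- robot.current_torque(): the same for the moment, N m.
- robot.current_finger_gap(): opening from 0.0 (shut) to 1.0 (fully open).
- robot.current_gripper_force(): force on a finger pad.
Only numpy, scipy, OpenCV 4.12 (cv2) and the standard library are available. Lean on these libraries where they do the work, as an engineer would, in place of code of your own. Each camera call takes 0.05 s, during which the arm holds its last target. There are 200 camera calls.

TASK

The lid of the white vial warmer stands propped open on its wire stay; close the warmer without letting the lid fall. With a finger waiting close under the lid, push the stay sideways to the right (as you face the warmer's front) so that it folds into its gutter, catch the lid on the outside of the finger as it drops, and lower it on the finger by its front lip until it lies fully shut, without a bang. Grip nothing, do not raise the lid, and leave the vials and everything else on the bench where they are.

Things in the scene. Friction and masses are not known exactly. Their poses are not given: they have to be found in the camera images.
- warmer: vial warmer: fixed white steel box 200 mm deep (x), 250 mm wide (y), rim 112 mm high, open on top, vials in its chamber. Origin on the bench under its centre; its -x side is the front (display, keys, a knob that stands out 14 mm), +y its left seen from the front, +z up. Inside the front rim runs a gutter 20 mm wide, 16 mm deep, for the folded stay
- lid (a joint): lid angle, rad: 0 fully shut, grows as it opens; propped at about 0.80 at the start, free to 1.35. Steel slab 13 mm thick, 250 mm wide, about 0.4 kg (varies), its underside level with the hinge axis, reaching 194 mm forward of it. The hinge has almost no friction: the lid falls shut at once if nothing holds it. It weighs about 2 N at its lip
- hinge (a point): middle of the lid's hinge axis, 94 mm behind and 112 mm above the warmer's origin; the axis runs along the warmer's y
- lip (a point): middle of the lower front edge of the lid's pull lip, 220 mm from the hinge axis. Its x axis points along the lid to the hinge, z is the lid's upper normal. The lip is 5 mm thick, 120 mm wide (60 either side), continues the lid's underside and, shut, overhangs the front of the box by 26 mm at 112 mm above the bench
- stay (a joint): wire stay angle, rad: 0 standing under the lid, grows as it folds to the warmer's -y side, 1.64 lying in the gutter. Steel wire 6 mm thick, 140 mm from pivot to tip. It stands leaning 0.33 rad back (+x) and 4 degrees to +y, past balance, so it stays if not touched. Pushed 16 mm at the tip (0.12 rad, 1 to 2 N) it leaves the lid; pushed on to 0.4 rad it falls over by itself
- stay_pivot (a point): pivot of the wire stay, in the gutter, 84 mm in front of and 70 mm to +y of the warmer's origin, 99 mm above the bench
- stay_tip (a point): centre of the stay's round black tip, radius 4.5 mm (the black cap covers the last 22 mm of the wire, 9 mm thick). At the start it stands under a saddle on the lid's underside, 8 mm proud, 24 mm long across the lid, 16 mm wide, 178 mm from the hinge (42 mm back from the lip's front edge)
- vial_rack: eight-place rack 70 x 150 x 45 mm, fixed in the warmer's chamber, its origin under its centre
- weight_1: loose brass knob weight, 32 mm across, 46 mm high, on the bench near the warmer's left front; leave it
- weight_2: loose steel knob weight, 26 mm across, 36 mm high, beside the brass one; leave it
- vial_1: capped glass vial, 25 mm across, 63 mm high, standing loose in the rack, its origin under its foot; leave it standing
- vial_2: capped glass vial, 25 mm across, 63 mm high, standing loose in the rack, its origin under its foot; leave it standing
- vial_3: capped glass vial, 25 mm across, 63 mm high, standing loose in the rack, its origin under its foot; leave it standing

How it is judged:
By the outcome, as a careful person would: the job done as asked, in the order asked, and still so for the second after the job is handed in, with the robot touching nothing.
It also fails if it takes over 48 s, if anything falls off the work surface, if the arm or the gripper's body presses on something with over 40 N, if the wrist force passes 120 N, or if a joint passes its speed limit or range.

## Working session

There is one attempt and no reset: what is moved stays moved. The work goes in short steps, each a Python script; the robot and the scene stay as the last script left them, time stands still between calls to the robot, and variables do not carry over. Pictures are saved under pics/ and viewed, at most 10 in all, crops included, and the job is handed in when it is done.

```bash
ls; mkdir -p pics
python3 - <<'E'
from station import robot, fingers, vision, recognise
import cv2
for c in ["side","top","wrist"]:
    im=vision.grab_frame(c); cv2.imwrite(f"pics/{c}0.png",im[:,:,::-1])
    k=vision.calibration(c); print(c,k)
    for l in ["warmer","lid","lip","stay","stay_tip","vial_rack","weight_1","vial_1","hinge"]:
        try: print(l,[(round(d["p"],2),[round(float(v)) for v in d["rect"]]) for d in recognise(l,c)[:3]])
        except Exception as e: print(l,e)
print(robot.current_time_s(), robot.current_tool_pos(), robot.current_eef_rot(), robot.tip_reach)
E
```

```text
pics
side {'mtx': array([[472.64641931,   0.        , 324.0747471 ],
       [  0.        , 472.64641931, 234.91605275],
       [  0.        ,   0.        ,   1.        ]]), 'k1': 0.0020240980895662782, 'extrinsics': array([[-0.89246972, -0.45067857, -0.01966287,  0.58634726],
       [ 0.17292616, -0.38204986,  0.90781851, -0.24003647],
       [-0.41664654,  0.80680031,  0.41890205, -0.71270402],
       [ 0.        ,  0.        ,  0.        ,  1.        ]])}
warmer [(0.95, [329, 217, 112, 148]), (0.16, [341, 236, 9, 11])]
lid [(0.67, [315, 190, 89, 96])]
lip [(0.78, [313, 191, 87, 95])]
stay [(0.49, [354, 212, 21, 59])]
stay_tip [(0.54, [353, 211, 25, 57])]
vial_rack [(0.73, [337, 230, 42, 24])]
weight_1 [(0.89, [370, 404, 22, 26]), (0.64, [352, 382, 21, 37])]
vial_1 [(0.62, [328, 230, 11, 16]), (0.55, [348, 226, 13, 16]), (0.45, [342, 235, 13, 14])]
hinge [(0.93, [328, 218, 115, 148]), (0.74, [313, 189, 88, 97]), (0.5, [338, 231, 41, 26])]
top {'mtx': array([[557.75405886,   0.        , 330.06176928],
       [  0.        , 557.75405886, 243.52516414],
       [  0.        ,   0.      
[... 781 characters left out ...]
   0.        , 327.23356677],
       [  0.        , 335.68955123, 246.68909131],
       [  0.        ,   0.        ,   1.        ]]), 'k1': -0.05623717599506554, 'T_tool_cam': array([[-3.52155234e-04,  9.51182640e-01,  3.08628355e-01,
         7.93924288e-02],
       [ 9.99999902e-01,  2.52021918e-04,  3.64309774e-04,
        -6.65711142e-04],
       [ 2.68744023e-04,  3.08628453e-01, -9.51182635e-01,
        -1.60842698e-01],
       [ 0.00000000e+00,  0.00000000e+00,  0.00000000e+00,
         1.00000000e+00]])}
warmer []
lid []
lip []
stay []
stay_tip []
vial_rack []
weight_1 []
vial_1 []
hinge []
1.5 [0.18432215 0.5181826  0.21310605] [-1.79999677e+02  1.50978372e-03  1.60419303e+02] 0.017
```

Run:
```python
import cv2
a=cv2.imread("pics/side0.png")[110:310,240:420]; b=cv2.imread("pics/top0.png")[135:285,330:510]
cv2.imwrite("pics/side_c.png",cv2.resize(a,None,fx=3,fy=3,interpolation=cv2.INTER_CUBIC))
cv2.imwrite("pics/top_c.png",cv2.resize(b,None,fx=4,fy=4,interpolation=cv2.INTER_CUBIC))
```

```text
(no output)
```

View pics/side_c.png

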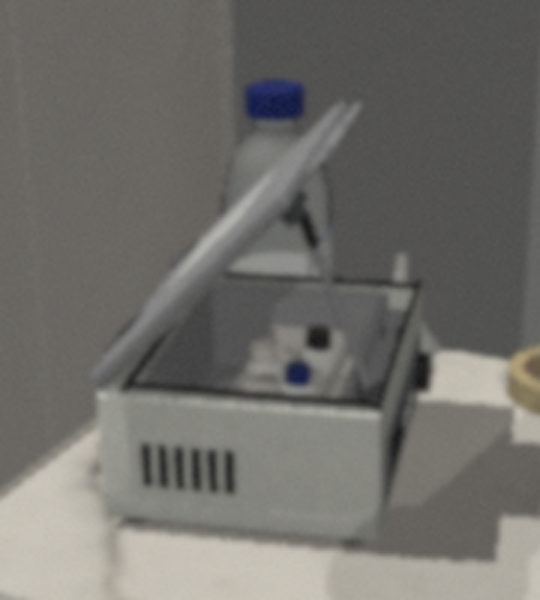

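View pics/top_c.png

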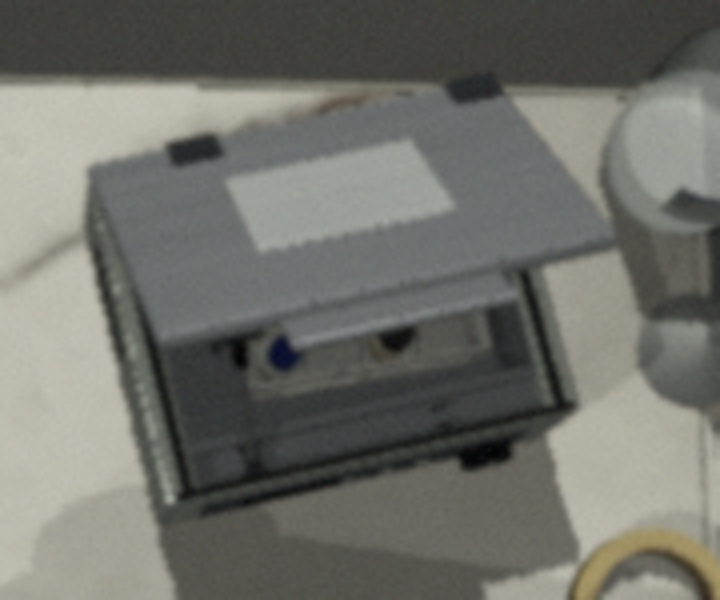

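View pics/side0.png

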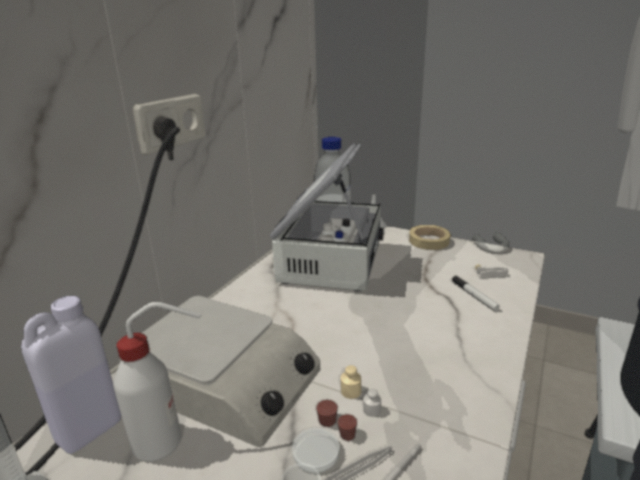

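```bash
cat > h.py <<'E'
import numpy as np
from scipy.optimize import least_squares
def proj(c,P,T=None):
    E=c["extrinsics"] if T is None else T
    p=np.asarray(P)@E[:3,:3].T+E[:3,3]
    u=np.stack([p[:,0],-p[:,1]],1)/(-p[:,2:3]); u=u*(1+c["k1"]*(u**2).sum(1,keepdims=True))
    m=c["mtx"]; return np.stack([m[0,0]*u[:,0]+m[0,2],m[1,1]*u[:,1]+m[1,2]],1)
def W(q,L):
    c,s=np.cos(q[2]),np.sin(q[2]); L=np.asarray(L)
    return np.stack([q[0]+c*L[:,0]-s*L[:,1],q[1]+s*L[:,0]+c*L[:,1],L[:,2]],1)
def lid(a,d,y,n): return [.094-d*np.cos(a)+n*np.sin(a),y,.112+d*np.sin(a)+n*np.cos(a)]
def stay(phi,l=.140):
    # hinge axis perpendicular to lean plane: dir at phi rotates toward -y
    t=np.radians(4)-phi
    return [-.084+l*np.cos(t)*np.sin(.33),.070+l*np.sin(t),.099+l*np.cos(t)*np.cos(.33)]
E
cat > fit.py <<'E'
from h import *
from station import vision
ct,cs=vision.calibration("top"),vision.calibration("side")
def model(q):
    a=q[3]
    T=[[-.1,.125,.112],[-.1,-.125,.112],lid(a,.194,.125,.013),lid(a,.194,-.125,.013),lid(a,.22,.06,.0025),lid(a,.22,-.06,.0025),stay(0)]
    S=[[-.1,.125,.112],[.1,.125,.112],[-.1,-.125,.112],[-.1,.125,0],[.1,.125,0],lid(a,.22,-.06,.0025),stay(0)]
    return np.r_[proj(ct,W(q,T)),proj(cs,W(q,S))]
ot=np.array([[172,505],[578,405],[162,336],[614,242],[298,342],[518,298],[241,340]])/4+[330,135]
os=np.array([[383,405],[125,390],[421,283],[374,540],[112,518],[361,104],[292,207]])/3+[240,110]
ob=np.r_[ot,os]
r=least_squares(lambda q:(model(q)-ob).ravel(),[.6,-.15,.15,.8],loss="soft_l1")
print(r.x,np.degrees(r.x[2])); print(np.c_[ob,model(r.x)-ob].round(1))
np.save("q.npy",r.x)
for n,L in dict(lip=lid(r.x[3],.22,0,0),tip=stay(0),pivot=stay(0,0),hinge=lid(0,0,0,0)).items(): print(n,W(r.x,[L])[0].round(4))
E
python3 fit.py
```

```text
[ 0.70692121 -0.13937092  0.25146857  0.79141851] 14.408087724627723
[[ 3.730e+02  2.612e+02 -5.000e-01 -9.000e-01]
 [ 4.745e+02  2.362e+02  2.000e+00 -8.000e-01]
 [ 3.705e+02  2.190e+02 -1.100e+00 -1.000e-01]
 [ 4.835e+02  1.955e+02  1.700e+00 -3.500e+00]
 [ 4.045e+02  2.205e+02 -6.000e-01  2.100e+00]
 [ 4.595e+02  2.095e+02  8.000e-01 -1.000e-01]
 [ 3.902e+02  2.200e+02 -1.000e-01 -6.000e-01]
 [ 3.677e+02  2.450e+02  0.000e+00  8.000e-01]
 [ 2.817e+02  2.400e+02 -9.700e+00 -1.600e+00]
 [ 3.803e+02  2.043e+02  8.000e-01 -2.500e+00]
 [ 3.647e+02  2.900e+02  2.000e+00  3.900e+00]
 [ 2.773e+02  2.827e+02 -2.000e+00  2.300e+00]
 [ 3.603e+02  1.447e+02  1.300e+00 -6.000e-01]
 [ 3.373e+02  1.790e+02  4.000e+00  1.100e+00]]
lip [ 0.6482 -0.1545  0.2685]
tip [ 0.6495 -0.0718  0.2311]
pivot [ 0.6081 -0.0925  0.099 ]
hinge [ 0.798 -0.116  0.112]
```

```bash
cat >> h.py <<'E'
from scipy.spatial.transform import Rotation
H=.0145
def tool(q,C,s,p,h=H,sg=1):
    "C local contact point on finger's upper back, s its distance from the tip, p pitch deg below horizontal -> (pos, rpy)"
    p=np.radians(p); z=np.array([np.cos(p),0,-np.sin(p)]); u=np.array([np.sin(p),0,np.cos(p)])
    t=np.asarray(C)-h*u+(s-.017)*z
    Rm=Rotation.from_euler('z',q[2]).as_matrix()@np.stack([np.cross(sg*u,z),sg*u,z],1)
    return W(q,[t])[0],Rotation.from_matrix(Rm).as_euler('xyz',degrees=True)
E
python3 - <<'E'
from h import *
from station import robot
q=np.load("q.npy")
for sg in (1,-1):
  for n,(C,s,p) in dict(view=([-.20,.06,.27],.03,50),view2=([-.24,.0,.24],.03,35),pre=([-.16,.10,.30],.05,58),ins=(lid(.79,.22,.1,-.001),.055,58),pushed=(lid(.79,.22,.02,-.001),.055,58),mid=(lid(.4,.22,.02,0),.02,42),shut=(lid(0,.22,.02,0),.019,25),shut35=(lid(0,.22,.02,0),.019,35),out=([-.2,.02,.09],.02,25)).items():
    t,o=tool(q,C,s,p,sg=sg); j=robot.inverse_kinematics(t,o)
    print(sg,n,t.round(3),o.round(1),None if j is None else np.round(j,0))
E
```

```text
1 view [ 0.496 -0.132  0.251] [140.    0.  104.4] [ 26.  -7.   7. 122. -42.  44.  73.]
1 view2 [ 0.477 -0.199  0.221] [125.    0.  104.4] [ 44.   2.  11. 131. -74.  54. 120.]
1 pre [ 0.532 -0.081  0.264] [148.    0.  104.4] [-43. -12.  54. 114.  -7.  44.  31.]
1 ins [ 0.63  -0.056  0.228] [148.    0.  104.4] [-17.   8.  32. 107. -29.  41.  46.]
1 pushed [ 0.65  -0.133  0.228] [148.    0.  104.4] [ -9.  14.  36. 101. -38.  47.  59.]
1 mid [ 0.589 -0.149  0.185] [132.    0.  104.4] [ 32.   8.   1. 123. -73.  35. 105.]
1 shut [ 0.576 -0.152  0.098] [115.    0.  104.4] [  93.   50.  -63.  134.  226.   21. -160.]
1 shut35 [ 0.573 -0.153  0.099] [125.    0.  104.4] [ 89.  38. -63. 131. 243.  12. 172.]
1 out [ 0.505 -0.171  0.076] [115.    0.  104.4] [ 105.   55.  -63.  139.  241.   18. -163.]
-1 view [ 0.496 -0.132  0.251] [-140.     0.   -75.6] [  33.   -7.    1.  122.  -43.   45. -106.]
-1 view2 [ 0.477 -0.199  0.221] [-125.     0.   -75.6] [ -6.   1.  64. 132. -73.  55. -59.]
-1 pre [ 0.532 -0.081  0.264] [-148.     0.   -75.6] [  52.   -4.  -31.  112.  -27.   48. -131.]
-1 ins [ 0.63  -0.056  0.228] [-148.     0.   -75.6] [ -44.   13.   65.  107.  -41.   46. -124.]
-1 pushed [ 0.65  -0.133  0.228] [-148.     0.   -75.6] [ -30.   21.   65.  101.  -52.   55. -110.]
-1 mid [ 0.589 -0.149  0.185] [-132.     0.   -75.6] [  3.   9.  32. 124. -77.  40. -72.]
-1 shut [ 0.576 -0.152  0.098] [-115.     0.   -75.6] [ -1.  42.  53. 137. 242.  87. -29.]
-1 shut35 [ 0.573 -0.153  0.099] [-125.     0.   -75.6] [ 89.  38. -63. 131. 243.  12.  -8.]
-1 out [ 0.505 -0.171  0.076] [-115.     0.   -75.6] [105.  55. -63. 139. 241.  18.  17.]
```

Run:
```python
from h import *
import h
from station import robot
q=np.load("q.npy")
def rot(t_o,dy,tipC):
    pass
for sg in (1,-1):
 for dy in (0,-15,-30):
  for p in (40,50,58):
   out=[]
   for n,(C,s) in dict(ins=(lid(.79,.22,.1,-.001),.055),push=(lid(.79,.22,.02,-.001),.055),mid=(lid(.4,.22,.02,0),.02),low=(lid(.15,.22,.02,0),.019),shut=(lid(0,.22,.02,0),.019),under=(lid(-.04,.22,.02,0),.019)).items():
    # finger yawed by dy about the contact point C
    w=W(q,[C])[0]; qq=[0,0,q[2]+np.radians(dy)]
    t,o=tool(qq,[0,0,0],s,p,sg=sg); j=robot.inverse_kinematics(t+w,o)
    out.append("None" if j is None else str(np.round(j).astype(int).tolist()))
   print(sg,dy,p,*out)
```

```text
1 0 40 [16, 5, 1, 121, -70, 25, 90] [16, 10, 11, 115, -70, 34, 95] [33, 9, 1, 124, -79, 36, 111] [79, 21, -51, 127, -80, 20, 123] [-16, 32, 65, 132, 258, 65, 132] [-16, 34, 65, 132, 256, 66, 133]
1 0 50 [-15, 5, 31, 114, -42, 32, 60] [-13, 13, 42, 108, -53, 42, 75] [9, 8, 22, 118, -55, 37, 84] [20, 11, 11, 122, -64, 33, 97] [30, 14, 1, 124, -70, 29, 105] [30, 15, 1, 124, -73, 29, 108]
1 0 58 [-17, 8, 32, 107, -29, 41, 46] [-9, 14, 36, 101, -38, 47, 59] [-6, 10, 35, 111, -41, 43, 68] [7, 12, 22, 116, -46, 36, 76] [8, 15, 22, 119, -52, 34, 83] [8, 15, 22, 119, -54, 33, 86]
1 -15 40 None [7, 6, 11, 120, -68, 15, 78] None [71, 15, -51, 134, 220, 13, 163] [77, 25, -61, 136, 177, 15, -149] [77, 28, -61, 136, 173, 17, -143]
1 -15 50 [-13, 3, 19, 116, -12, 22, 15] [-12, 8, 30, 111, -33, 27, 42] [-44, 5, 70, 123, -52, 25, 65] [2, 7, 22, 128, -66, 18, 81] [21, 11, 1, 129, -82, 14, 98] None
1 -15 58 [-18, 6, 25, 109, -10, 35, 12] [-9, 10, 27, 104, -22, 38, 30] [3, 5, 16, 115, -22, 31, 34] [-27, 11, 53, 121, -46, 29, 58] [-21, 14, 47, 124, -56, 26, 68] [-25, 16, 52, 124, -62, 28, 74]
1 -30 40 [1
[... 1564 characters left out ...]
40, 9, 66, 116, -36, 35, -132] [-37, 14, 65, 121, -53, 32, -115] [-34, 19, 65, 124, -66, 33, -103] [-34, 21, 65, 124, -69, 34, -100]
-1 -30 40 [-32, 2, 28, 124, 68, 16, 99] [45, 8, -41, 119, 70, 13, 108] None [65, 15, -60, 136, 133, 22, 49] [4, 12, 7, 140, 173, 21, 3] [-14, 14, 28, 141, 185, 23, -12]
-1 -30 50 [-32, 3, 30, 116, 24, 25, 144] [-24, 7, 34, 112, 1, 22, 173] [-41, 2, 53, 125, 7, 15, 170] [58, 10, -51, 127, 64, 12, 115] [57, 16, -51, 130, 92, 15, 89] [48, 14, -41, 130, 99, 12, 81]
-1 -30 58 [-29, 6, 30, 108, 9, 36, 159] [58, 18, -61, 102, 36, 41, 146] [65, 11, -61, 114, 27, 31, 152] [65, 15, -60, 120, 41, 26, 140] [-44, 18, 66, 125, -51, 21, -136] [-43, 20, 65, 126, -57, 21, -131]
```

```bash
cat > v.py <<'E'
from h import *
from station import robot,fingers,vision
import cv2
def wristT(pos,rpy):
    T=np.eye(4);T[:3,:3]=Rotation.from_euler('xyz',rpy,degrees=True).as_matrix();T[:3,3]=pos
    return np.linalg.inv(T@vision.calibration("wrist")["T_tool_cam"])
def snap(name,cam="wrist"):
    P,R=robot.current_tool_pos(),robot.current_eef_rot()
    im=vision.grab_frame(cam); cv2.imwrite(f"pics/{name}.png",im[:,:,::-1]); np.save(f"pics/{name}.npy",wristT(P,R))
E
python3 - <<'E'
from v import *
q=np.load("q.npy")
p0=robot.current_tool_pos(); 
robot.line_to([p0[0],p0[1],.33],velocity=.25)
t,o=tool(q,[-.20,.06,.30],.03,50); robot.move_to(t,o); fingers.gripper_to(0.0); snap("w1")
t,o=tool(q,[-.17,.13,.25],.03,58); robot.move_to(t,o); snap("w2"); snap("s2","side")
print(robot.current_time_s(),robot.current_finger_gap(),np.round(robot.current_joint_positions()))
a=cv2.imread("pics/s2.png")[110:310,240:440]; cv2.imwrite("pics/s2c.png",cv2.resize(a,None,fx=3,fy=3))
E
```

```text
6.025 -0.0030546351694823036 [ 21.  -7.  -4. 120. -25.  42.  46.]
```

View pics/w1.png

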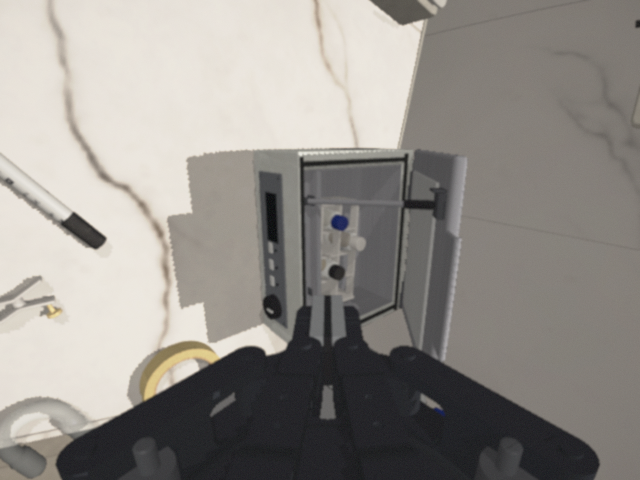

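View pics/w2.png

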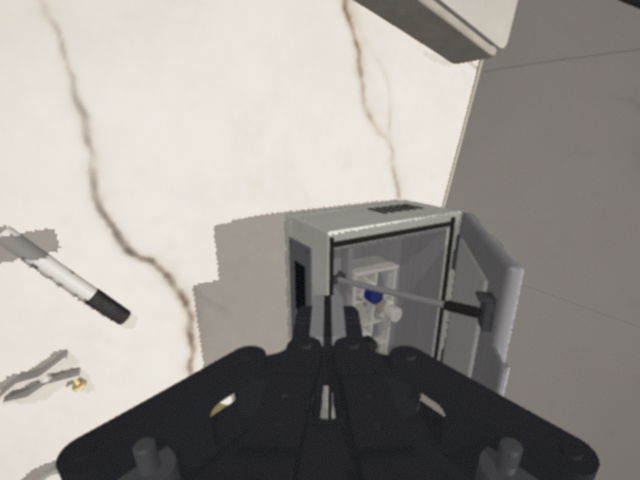

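```bash
cat > ray.py <<'E'
from v import *
c=vision.calibration("wrist"); M=c["T_tool_cam"]
def ray(px):
    m=c["mtx"]; u=np.array([(px[0]-m[0,2])/m[0,0],(px[1]-m[1,2])/m[1,1]])
    v=u.copy()
    for _ in range(8): v=u/(1+c["k1"]*(v@v))
    return np.array([v[0],-v[1],-1.])
E
python3 - <<'E'
from ray import *
for xp in (.011,):
  for px in [(313,297),(343,297),(300,307),(354,307),(293,343),(360,343),(385,347),(415,348),(440,362),(560,425),(598,460)]:
    d=M[:3,:3]@ray(px); s=(xp-M[0,3])/d[0]; print(xp,px,((M[:3,3]+s*d)*1000).round(1))
import cv2
a=cv2.imread("pics/w1.png")[130:370,230:490]; cv2.imwrite("pics/w1c.png",cv2.resize(a,None,fx=2.5,fy=2.5,interpolation=cv2.INTER_CUBIC))
b=cv2.imread("pics/w2.png")[190:410,270:540]; cv2.imwrite("pics/w2c.png",cv2.resize(b,None,fx=2.5,fy=2.5,interpolation=cv2.INTER_CUBIC))
E
```

```text
0.011 (313, 297) [ 11.   -6.9 -25.6]
0.011 (343, 297) [ 11.    6.5 -25.6]
0.011 (300, 307) [ 11.  -12.  -34.9]
0.011 (354, 307) [ 11.   10.7 -35. ]
0.011 (293, 343) [ 11.  -12.4 -61.1]
0.011 (360, 343) [ 11.   10.8 -61.2]
0.011 (385, 347) [ 11.   19.2 -63.6]
0.011 (415, 348) [ 11.   29.3 -64.3]
0.011 (440, 362) [ 11.   35.5 -72. ]
0.011 (560, 425) [ 11.   58.1 -98.4]
0.011 (598, 460) [  11.    60.6 -108.9]
```

View pics/w1c.png

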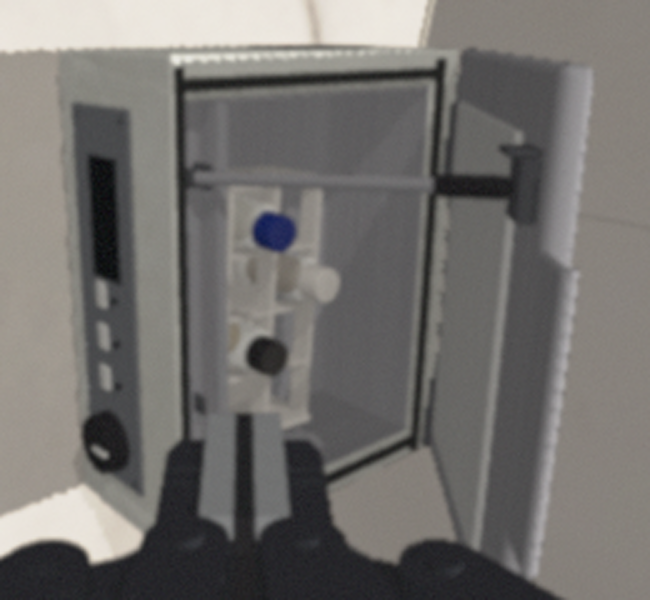

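View pics/w2c.png

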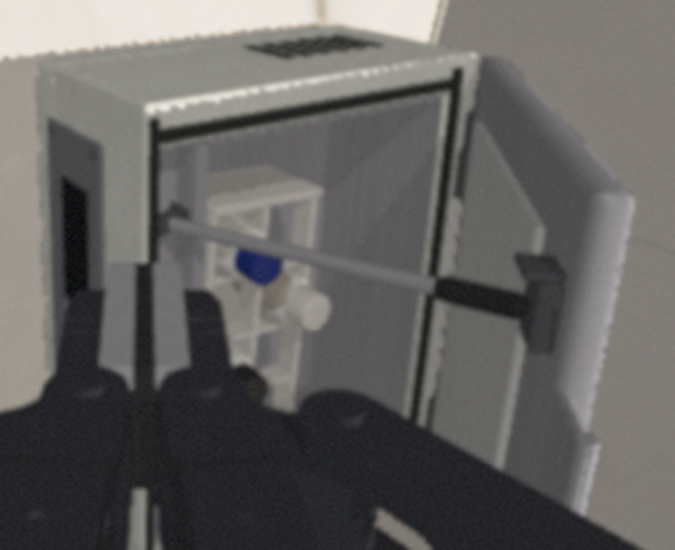

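```bash
cat > fit2.py <<'E'
from ray import *
ct,cs=vision.calibration("top"),vision.calibration("side")
T1,T2=np.load("pics/w1.npy"),np.load("pics/w2.npy")
def pts(a,o):
    F=[-.1,.125,.112]; B=[.1,.125,.112]; FB=[-.1,.125,0]
    w=[F,B,FB,stay(0,.01),stay(0),lid(a,.194,.125,0),lid(a,.22,.06,0)]
    return [T for T in ([F,[-.1,-.125,.112],lid(a,.194,.125,.013),lid(a,.194,-.125,.013),lid(a,.22,.06,.0025),lid(a,.22,-.06,.0025)],[F,[-.1,-.125,.112],FB,[.1,.125,0],lid(a,.22,-.06,.0025)],w,w)]
def model(q):
    A=pts(q[3],0)
    return np.r_[proj(ct,W(q,A[0])),proj(cs,W(q,A[1])),proj(c,W(q,A[2]),T1),proj(c,W(q,A[3]),T2)]
ob=np.r_[np.array([[172,505],[578,405],[162,336],[614,242],[298,342],[518,298]])/4+[330,135],
 np.array([[383,405],[421,283],[374,540],[112,518],[361,104]])/3+[240,110],
 np.array([[172,60],[455,52],[62,58],[206,178],[512,187],[560,70],[578,268]])/2.5+[230,130],
 np.array([[148,105],[478,55],[43,65],[183,226],[527,303],[600,194],[596,440]])/2.5+[270,190]]
if __name__=="__main__":
    sc=np.r_[np.full(6,2.1),np.full(5,2.3),np.full(14,1.2)][:,None]
    r=least_squares(lambda q:((model(q)-ob)*sc).ravel(),[.7,-.14,.25,.8],loss="soft_l1")
    print(r.x,np.degrees(r.x[2])); print((model(r.x)-ob).round(1).tolist()); q=r.x; np.save("q.npy",q)
    for n,L in dict(lip=lid(q[3],.22,0,0),tip=stay(0),pivot=stay(0,0)).items(): print(n,W(q,[L])[0].round(4))
    # overlay
    im=cv2.imread("pics/s2.png"); P=np.array(robot.current_tool_pos()); R=Rotation.from_euler('xyz',robot.current_eef_rot(),degrees=True).as_matrix()
    tp=np.array([[0,0,.017],[0,0,-.003],[0,.0145,.017],[0,.0145,-.033],[0,-.0145,.017]])
    k=4; o=np.array([285,110]); cr=cv2.resize(im[110:255,285:480],None,fx=k,fy=k,interpolation=cv2.INTER_CUBIC)
    def mk(Q,col):
        for u in proj(cs,Q): cv2.circle(cr,tuple(int(v) for v in ((u-o+.5)*k)),3,col,-1)
    mk(tp@R.T+P,(0,0,255)); mk(W(q,[lid(q[3],.22,.06,0),lid(q[3],.22,-.06,0),lid(q[3],.194,.125,0),stay(0),stay(0,0),[-.1,.125,.112]]),(0,255,0))
    cv2.imwrite("pics/ov.png",cr)
E
python3 fit2.py
```

```text
[ 0.70723173 -0.13949716  0.24188102  0.80889823] 13.858761615805145
[[-1.0, -1.4], [1.8, -0.3], [-1.5, -2.2], [1.7, -4.5], [-1.0, 0.2], [0.6, -1.5], [-0.8, 0.9], [1.2, -2.4], [1.3, 4.0], [-2.5, 1.9], [0.2, -1.8], [1.1, -2.6], [4.3, -1.0], [-6.0, -4.0], [0.4, -0.0], [-4.9, 0.3], [1.7, -2.1], [-5.1, 1.5], [0.6, 0.7], [3.7, -0.0], [-7.1, -4.5], [-0.0, 0.3], [-5.9, 1.0], [-0.4, -0.1], [-5.0, 2.5]]
lip [ 0.6511 -0.1534  0.2712]
tip [ 0.6505 -0.0713  0.2311]
pivot [ 0.6089 -0.0917  0.099 ]
```

View pics/ov.png

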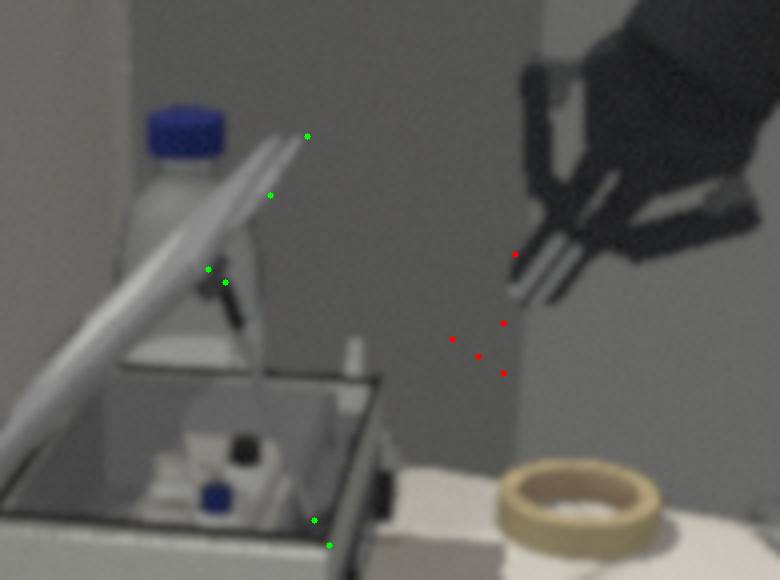

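Run:
```python
from ray import *
for T in ("w1","w2"): print(proj(c,[[.47,-.09,0]],np.load(f"pics/{T}.npy")))
robot.move_to([.47,-.09,.10],[180,0,103.9]); print(robot.current_time_s())
print(robot.line_to([.47,-.09,.045],velocity=.1,f_stop=3), robot.line_to([.47,-.09,-.03],velocity=.03,f_stop=3) , robot.current_tool_pos(),robot.current_time_s())
robot.line_to([.47,-.09,.10],velocity=.2)
```

```text
[[151.88818555 170.50691668]]
[[177.89018607 241.65822069]]
6.6083
False True [ 0.46996592 -0.09000977 -0.01802845] 9.1583
```

Run:
```python
import cv2
a=cv2.imread("pics/wrist0.png")[220:480]; cv2.imwrite("pics/w0c.png",cv2.resize(a,None,fx=1.25,fy=1.25))
```

```text
(no output)
```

View pics/w0c.png

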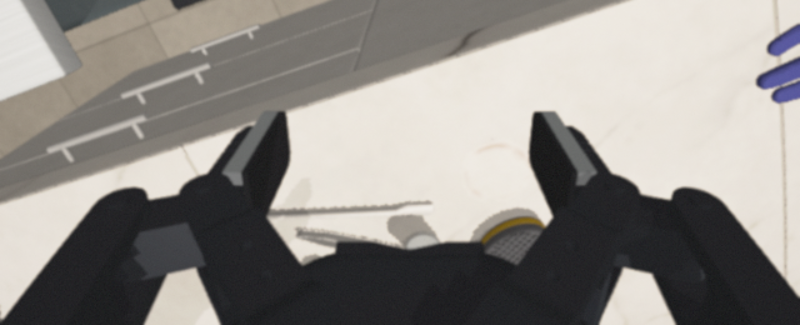

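```bash
cat >> h.py <<'E'
def tool(q,C,s,p,h=.011,sg=1,dy=0):
    "finger side (tool x) towards the lid; C local contact point, s from the (measured) tip, 18 mm behind the TCP"
    p=np.radians(p); z=np.array([np.cos(p),0,-np.sin(p)]); u=np.array([np.sin(p),0,np.cos(p)])
    D=Rotation.from_euler('z',dy,degrees=True).as_matrix(); z,u=D@z,D@u
    t=np.asarray(C)-h*u+(s+.018)*z
    Rm=Rotation.from_euler('z',q[2]).as_matrix()@np.stack([sg*u,np.cross(z,sg*u),z],1)
    return W(q,[t])[0],Rotation.from_matrix(Rm).as_euler('xyz',degrees=True)
E
python3 - <<'E'
from h import *
from station import robot
q=np.load("q.npy"); a=q[3]
for sg in (1,-1):
 for dy in (0,-12):
  for p in (48,54,60):
   out=[]
   for C,s in ((lid(a,.28,.11,-.06),.05),(lid(a,.22,.11,-.001),.05),(lid(a,.22,.02,-.001),.05),(lid(.4,.22,.02,0),.02),(lid(.15,.22,.02,0),.019),(lid(-.04,.22,.02,0),.019)):
    t,o=tool(q,C,s,p,sg=sg,dy=dy); j=robot.inverse_kinematics(t,o)
    out.append("None" if j is None else str(np.round(j).astype(int).tolist()))
   print(sg,dy,p,*out)
E
```

```text
1 0 48 [35, 0, -18, 122, -47, 28, -23] [25, 9, -16, 113, -37, 23, -36] [32, 14, -12, 107, -41, 30, -24] [41, 12, -16, 117, -55, 27, -5] [48, 17, -23, 122, -66, 22, 10] [55, 24, -32, 124, -76, 15, 24]
1 0 54 [31, 1, -16, 118, -31, 33, -39] [20, 10, -11, 109, -23, 30, -50] [26, 15, -8, 102, -30, 36, -37] [34, 12, -11, 113, -39, 31, -23] [38, 16, -15, 118, -47, 25, -12] [43, 21, -20, 120, -53, 19, -3]
1 0 60 [26, 3, -13, 113, -20, 39, -50] [15, 11, -8, 104, -15, 38, -58] [22, 16, -4, 97, -21, 42, -46] [28, 13, -7, 109, -26, 36, -36] [31, 16, -9, 114, -32, 30, -28] [33, 20, -12, 116, -35, 24, -23]
1 -12 48 [35, -2, -24, 124, -29, 19, -53] [20, 7, -16, 115, -9, 16, -76] [24, 12, -9, 110, -29, 21, -49] [35, 9, -16, 121, -51, 16, -22] [39, 14, -18, 126, -81, 12, 10] [31, 18, -10, 128, 249, 14, 42]
1 -12 54 [30, -1, -21, 119, -15, 27, -67] [13, 8, -10, 110, -5, 26, -80] [19, 13, -5, 105, -18, 29, -60] [27, 10, -9, 116, -29, 22, -46] [31, 13, -12, 121, -41, 16, -31] [29, 17, -10, 124, -63, 11, -8]
1 -12 60 [22, 1, -14, 115, -8, 35, -74] [9, 10, -6, 105, -3, 35, -82] [16, 14, -2, 100, -12, 38,
[... 608 characters left out ...]
120] [53, 16, -37, 108, -11, 34, 131] [58, 21, -42, 113, -7, 26, 130] [60, 26, -46, 115, 4, 21, 122]
-1 -12 48 [-15, -4, 24, 126, -20, 18, 119] [28, 8, -25, 115, -4, 16, 100] [48, 14, -37, 109, -8, 19, 113] [77, 20, -65, 120, 20, 12, 93] [36, 14, -16, 126, -81, 12, -169] [31, 18, -10, 128, 249, 14, -138]
-1 -12 54 [19, -1, -10, 120, -15, 27, 112] [31, 10, -29, 110, 4, 26, 93] [43, 15, -34, 104, -1, 28, 106] [51, 12, -36, 116, -13, 21, 120] [61, 18, -47, 121, 5, 12, 107] [71, 31, -62, 123, 68, 15, 50]
-1 -12 60 [31, 2, -23, 114, -8, 35, 105] [31, 12, -31, 104, 7, 35, 89] [41, 17, -33, 99, 4, 37, 101] [47, 13, -33, 111, -3, 29, 110] [51, 17, -37, 116, 2, 22, 107] [51, 22, -38, 118, 13, 16, 99]
```

```bash
cat > fit3.py <<'E'
from fit2 import *
import fit2
A0=.8016
def pert(T,e):
    D=np.eye(4);D[:3,:3]=Rotation.from_rotvec(e[:3]).as_matrix();D[:3,3]=e[3:];return D@T
# side/top perturbed about camera frames (small, prior), wrist shared
def full(v):
    q=np.r_[v[:3],A0]; A=pts(A0,0)
    return q,np.r_[proj(ct,W(q,A[0]),pert(ct["extrinsics"],v[3:9])),proj(cs,W(q,A[1]),pert(cs["extrinsics"],v[9:15])),proj(c,W(q,A[2]),pert(T1,v[15:21])),proj(c,W(q,A[3]),pert(T2,v[15:21]))]
pr=np.tile(np.r_[np.full(3,.004),np.full(3,.0025)],3)
f=lambda v:np.r_[((full(v)[1]-ob)/1.2).ravel(),v[3:]/pr]
r=least_squares(f,np.r_[.707,-.14,.24,np.zeros(18)],loss="soft_l1")
q,m=full(r.x); print(q,np.degrees(q[2])); print((m-ob).round(1).tolist()); print((r.x[3:].reshape(3,6)*1000).round(1))
C=np.linalg.inv(r.jac.T@r.jac); print("sd",np.sqrt(np.diag(C))[:3]); np.save("q.npy",q)
E
python3 fit3.py
```

```text
[ 0.71061867 -0.14055283  0.24549081  0.8016    ] 14.065587171253918
[[-0.9, -0.3], [1.6, 0.5], [-1.3, -0.5], [1.5, -3.1], [-0.9, 1.8], [0.5, -0.0], [-1.0, 0.1], [0.7, -2.9], [1.0, 3.1], [-2.5, 1.2], [0.3, -1.6], [2.4, -0.4], [4.2, -0.6], [-5.0, -1.3], [2.1, 1.7], [-3.4, 0.6], [0.9, -1.7], [-5.0, 1.3], [3.3, 2.2], [4.5, -0.5], [-5.3, -2.4], [2.9, 1.4], [-2.6, 0.1], [0.2, -1.3], [-3.0, 0.5]]
[[-3.7  1.  -0.2  0.1 -0.9 -1. ]
 [ 0.  -1.2 -0.3  0.7  0.4 -1.6]
 [-4.4  2.4 11.2  1.2  1.7  0.4]]
sd [0.00304996 0.00322743 0.00787493]
```

Run:
```python
from v import *
q=np.load("q.npy"); P=57
robot.move_to(*tool(q,[-.17,.09,.19],0,P))
res=[]
for y in (.09,-.085):
    t,o=tool(q,[-.135,y,.102],0,P)
    if y>0: robot.move_to(t,o)
    else: robot.line_to(t,o,velocity=.2)
    t2,_=tool(q,[-.085,y,.102],0,P)
    hit=robot.line_to(t2,o,velocity=.03,f_stop=2.5); p=np.array(robot.current_tool_pos())
    cs_,sn=np.cos(q[2]),np.sin(q[2]); d=(t2-p); x=-.085-(d[0]*cs_+d[1]*sn)
    print(y,hit,"local x contact",x.round(4),robot.current_contact_force(),robot.current_time_s()); res.append(x)
    robot.line_to(t,o,velocity=.2)
print(robot.current_time_s(),np.round(robot.current_joint_positions()))
```

```text
0.09 True local x contact -0.1004 [ 0.55268154 -0.08553898 -0.05012835] 12.275
-0.085 True local x contact -0.1002 [ 0.16028758 -0.78269722 -0.65010129] 14.7417
15.0667 [ 46.  25. -12. 108. -39.  32. -10.]
```

```bash
cat > plan.py <<'E'
from v import *
q=np.load("q.npy"); a0=q[3]; P0=np.degrees(a0)+10
def ins(y,n=-.005,s=.054,back=0,P=P0):
    t,o=tool(q,lid(a0,.22,y,n),s-back,P); return t,o
E
python3 - <<'E'
from plan import *
robot.line_to(tool(q,[-.19,-.0,.20],0,57)[0],velocity=.25)
robot.move_to(*ins(.106,back=.09))
print("hit",robot.line_to(ins(.106)[0],velocity=.08,f_stop=2),np.round(robot.current_contact_force(),2),robot.current_time_s())
snap("s3","side"); snap("w3"); snap("t3","top")
A=cv2.imread("pics/s3.png")[125:225,300:400]; B=cv2.imread("pics/w3.png")[140:440,100:540]; T=cv2.imread("pics/t3.png")[180:280,360:460]
L=np.vstack([cv2.resize(A,(300,300),interpolation=cv2.INTER_CUBIC),cv2.resize(T,(300,300),interpolation=cv2.INTER_CUBIC)])
R=cv2.resize(B,(480,327)); R=np.vstack([R,np.zeros((273,480,3),np.uint8)])
cv2.imwrite("pics/comp.png",np.hstack([L,R]))
E
```

```text
hit False [-0.32  0.03 -0.98] 17.8
```

View pics/comp.png

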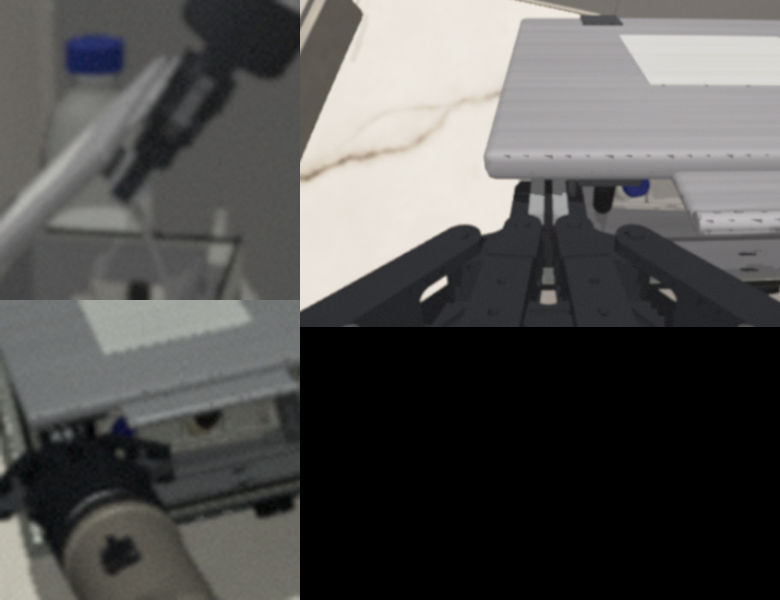

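Run:
```python
from plan import *
for y in (.09,.08,.07,.06,.045,.03,.01):
    h=robot.line_to(ins(y)[0],velocity=.05,f_stop=8)
    c_,s_=np.cos(q[2]),np.sin(q[2]); F=robot.current_contact_force()
    print(y,h,"fx,fy,fz local",np.round([F[0]*c_+F[1]*s_,-F[0]*s_+F[1]*c_,F[2]],2),round(robot.current_time_s(),2))
    if h: break
snap("s4","side"); snap("w4"); snap("t4","top")
from station import recognise
for l in ("lid","stay"):
    for cam in ("side","top","wrist"): print(l,cam,[(round(d["p"],2),np.round(d["rect"]).tolist()) for d in recognise(l,cam)[:2]])
```

```text
0.09 False fx,fy,fz local [-0.75  0.15 -1.2 ] 18.42
0.08 False fx,fy,fz local [-1.51 -0.74 -0.99] 18.77
0.07 False fx,fy,fz local [-2.13 -0.16 -0.98] 19.12
0.06 False fx,fy,fz local [-0.7  -1.36 -1.27] 19.47
0.045 False fx,fy,fz local [-1.55 -0.84 -0.2 ] 19.92
0.03 False fx,fy,fz local [-0.79 -0.39 -1.37] 20.37
0.01 False fx,fy,fz local [-1.14 -0.82 -0.54] 20.92
lid side [(0.67, [315.0, 190.0, 87.0, 94.0])]
lid top [(0.58, [416.0, 188.0, 130.0, 65.0])]
lid wrist [(0.62, [330.0, 256.0, 620.0, 210.0])]
stay side []
stay top [(0.48, [398.0, 225.0, 9.0, 7.0])]
stay wrist []
```

```bash
cat > chk.py <<'E'
import sys
from ray import *
q=np.load("q.npy"); ct,cs=vision.calibration("top"),vision.calibration("side")
def shift(A,B,ctr,r=14,m=10):
    x,y=map(int,ctr); t=A[y-r:y+r,x-r:x+r]; S=cv2.resize(B[y-r-m:y+r+m,x-r-m:x+r+m],None,fx=4,fy=4,interpolation=cv2.INTER_CUBIC)
    R=cv2.matchTemplate(S,cv2.resize(t,None,fx=4,fy=4,interpolation=cv2.INTER_CUBIC),cv2.TM_CCOEFF_NORMED); _,v,_,l=cv2.minMaxLoc(R)
    return (l[0]/4-m,l[1]/4-m,round(v,2))
n=sys.argv[1]
for cam,k,old,new,P in (("top",ct,"top0","t"+n,[(.12,.06,.013),(.12,-.06,.013),(.194,-.125,.006)]),("side",cs,"side0","s"+n,[(.194,.125,.006),(.22,-.06,.002)])):
    A,B=cv2.imread(f"pics/{old}.png"),cv2.imread(f"pics/{new}.png")
    for d,y,nn in P:
        u=proj(k,W(q,[lid(.8016,d,y,nn)]))[0]; pred=[(proj(k,W(q,[lid(a,d,y,nn)]))[0]-u).round(1).tolist() for a in (.78,.76)]
        print(cam,(d,y),shift(A,B,u),"pred(.78,.76)",pred)
    for nm,phi in (("stay up",0),("stay down",1.64)):
        U=proj(k,W(q,[stay(phi,l) for l in (.03,.05,.07,.09,.11,.13)])).round().astype(int)
        g=lambda I:[int(cv2.cvtColor(I,6)[v-1:v+2,x-1:x+2].mean()) for x,v in U]; print(cam,nm,U.tolist(),g(A),g(B))
E
python3 chk.py 3; echo; python3 chk.py 4
```

```text
top (0.12, 0.06) (0.0, 0.0, 1.0) pred(.78,.76) [[0.2, 1.1], [0.3, 2.1]]
top (0.12, -0.06) (0.0, 0.0, 0.99) pred(.78,.76) [[0.1, 1.1], [0.2, 2.1]]
top (0.194, -0.125) (0.0, 0.0, 0.99) pred(.78,.76) [[0.0, 1.7], [0.1, 3.3]]
top stay up [[393, 241], [393, 237], [392, 233], [392, 229], [391, 224], [391, 220]] [53, 54, 61, 73, 33, 35] [22, 22, 21, 19, 26, 37]
top stay down [[406, 244], [414, 243], [423, 241], [431, 239], [439, 237], [447, 235]] [65, 66, 65, 65, 51, 66] [19, 66, 69, 67, 53, 70]
side (0.194, 0.125) (-1.0, 0.75, 0.88) pred(.78,.76) [[1.6, 1.5], [3.1, 3.0]]
side (0.22, -0.06) (-1.75, 1.25, 0.76) pred(.78,.76) [[1.5, 1.5], [2.9, 3.0]]
side stay up [[357, 227], [354, 219], [351, 210], [348, 202], [345, 193], [341, 184]] [95, 97, 93, 89, 87, 39] [96, 97, 90, 89, 92, 53]
side stay down [[364, 233], [365, 230], [367, 226], [368, 222], [369, 219], [370, 216]] [86, 85, 85, 78, 81, 86] [87, 86, 86, 79, 81, 87]

top (0.12, 0.06) (0.25, 0.25, 0.99) pred(.78,.76) [[0.2, 1.1], [0.3, 2.1]]
top (0.12, -0.06) (0.0, 0.25, 0.99) pred(.78,.76) [[0.1, 1.1], [0.2, 2.1]]
top (0.194, -0.125) (0.0, 0.25, 0.99) pred(.78,.76) [[0.0, 1.7], [0.1, 3.3]]
top stay up [[393, 241], [393, 237], [392, 233], [392, 229], [391, 224], [391, 220]] [53, 54, 61, 73, 33, 35] [61, 59, 74, 94, 93, 62]
top stay down [[406, 244], [414, 243], [423, 241], [431, 239], [439, 237], [447, 235]] [65, 66, 65, 65, 51, 66] [63, 64, 12, 19, 53, 45]
side (0.194, 0.125) (-0.25, 0.5, 0.92) pred(.78,.76) [[1.6, 1.5], [3.1, 3.0]]
side (0.22, -0.06) (-0.25, 0.5, 0.76) pred(.78,.76) [[1.5, 1.5], [2.9, 3.0]]
side stay up [[357, 227], [354, 219], [351, 210], [348, 202], [345, 193], [341, 184]] [95, 97, 93, 89, 87, 39] [105, 106, 96, 77, 106, 101]
side stay down [[364, 233], [365, 230], [367, 226], [368, 222], [369, 219], [370, 216]] [86, 85, 85, 78, 81, 86] [84, 82, 83, 77, 66, 47]
```

```bash
python3 - <<'E'
from plan import *
robot.line_to(ins(.01,back=.034)[0],velocity=.03); print(robot.current_time_s(),np.round(robot.current_contact_force(),2))
snap("s5","side"); snap("t5","top")
def E(a,v):
    t,o=tool(q,lid(a,.22,.01,0),.020,P0); h=robot.line_to(t,o,velocity=v,f_stop=15); print(a,h,round(robot.current_time_s(),2),np.round(robot.current_contact_force(),2))
for a in (.77,.7,.62): E(a,.04)
snap("s6","side"); snap("t6","top")
E
python3 chk.py 5 | grep 0.
python3 - <<'E'
import re
src=open('chk.py').read().replace("(.78,.76)","(.62,.58)").replace("m=10","m=24")
open('chk6.py','w').write(src)
E
python3 chk6.py 6 | grep pred
```

```text
22.65 [-2.   -0.03  0.03]
0.77 False 23.0 [-1.69 -0.32  0.19]
0.7 False 23.53 [-2.   -1.48  0.04]
0.62 False 24.12 [-0.71 -0.49 -0.74]
top (0.12, 0.06) (-0.25, 0.75, 0.99) pred(.78,.76) [[0.2, 1.1], [0.3, 2.1]]
top (0.12, -0.06) (0.0, 0.75, 0.99) pred(.78,.76) [[0.1, 1.1], [0.2, 2.1]]
top (0.194, -0.125) (0.25, 0.75, 0.98) pred(.78,.76) [[0.0, 1.7], [0.1, 3.3]]
top stay up [[393, 241], [393, 237], [392, 233], [392, 229], [391, 224], [391, 220]] [53, 54, 61, 73, 33, 35] [61, 59, 74, 93, 94, 55]
top stay down [[406, 244], [414, 243], [423, 241], [431, 239], [439, 237], [447, 235]] [65, 66, 65, 65, 51, 66] [62, 47, 23, 19, 20, 21]
side (0.194, 0.125) (0.5, 0.75, 0.93) pred(.78,.76) [[1.6, 1.5], [3.1, 3.0]]
side (0.22, -0.06) (0.5, 1.5, 0.73) pred(.78,.76) [[1.5, 1.5], [2.9, 3.0]]
side stay up [[357, 227], [354, 219], [351, 210], [348, 202], [345, 193], [341, 184]] [95, 97, 93, 89, 87, 39] [105, 105, 96, 79, 108, 92]
side stay down [[364, 233], [365, 230], [367, 226], [368, 222], [369, 219], [370, 216]] [86, 85, 85, 78, 81, 86] [84, 84, 84, 77, 66, 48]
top (0.12, 0.06) (2.0, 9.25, 0.97) pred(.62,.58) [[1.1, 8.7], [1.3, 10.4]]
top (0.12, -0.06) (2.0, 8.75, 0.94) pred(.62,.58) [[0.6, 8.7], [0.6, 10.5]]
top (0.194, -0.125) (0.0, -0.25, 0.74) pred(.62,.58) [[-0.2, 13.7], [-0.4, 16.4]]
side (0.194, 0.125) (11.75, 10.75, 0.77) pred(.62,.58) [[12.3, 13.7], [14.7, 16.9]]
side (0.22, -0.06) (1.75, 13.75, 0.67) pred(.62,.58) [[11.5, 13.7], [13.7, 16.9]]
```

Lid is riding the finger (about 0.62 rad as commanded), and the stay is folded. Continue lowering.

Run:
```python
from plan import *
def E(a,v):
    t,o=tool(q,lid(a,.22,.01,0),.020,P0); h=robot.line_to(t,o,velocity=v,f_stop=12); F=np.array(robot.current_contact_force()); print(a,h,round(robot.current_time_s(),2),np.round(F,2)); return h
for a,v in ((.52,.04),(.42,.04),(.32,.04),(.22,.035),(.13,.03),(.06,.02),(.02,.015),(-.01,.01),(-.035,.01)):
    if E(a,v): break
snap("s7","side"); snap("t7","top")
```

```text
0.52 False 24.93 [-2.06 -0.36 -0.73]
0.42 False 25.62 [-2.    0.16 -1.3 ]
0.32 False 26.32 [-1.48 -0.49 -0.76]
0.22 False 27.1 [-4.03 -0.41 -1.63]
0.13 False 27.91 [-4.51 -1.16 -0.81]
0.06 False 28.82 [-5.02 -0.77 -1.73]
0.02 False 29.56 [-4.72 -0.98 -2.55]
-0.01 False 30.37 [-5.61 -1.42 -0.89]
-0.035 False 31.07 [-0.21  0.21  0.43]
```

Run:
```python
from plan import *
t,o=tool(q,lid(-.035,.22,.01,0),.020,P0)
d=W(q,[[-.06,0,0]])[0]-W(q,[[0,0,0]])[0]
robot.line_to(t+d,velocity=.06)
robot.line_to(t+d*1.2+[0,0,.12],velocity=.2)
print(robot.current_time_s(),np.round(robot.current_contact_force(),2))
snap("s8","side"); snap("t8","top"); snap("w8")
from station import recognise
ct,cs,c=vision.calibration("top"),vision.calibration("side"),vision.calibration("wrist")
for cam,k,T in (("side",cs,None),("top",ct,None),("wrist",c,np.load("pics/w8.npy"))):
    for a in (0,.04):
        Q=[lid(a,d,y,n) for d,y in((.194,.125),(.194,-.125),(-.005,.125),(-.005,-.125),(.22,.06),(.22,-.06)) for n in (0,.013) if not (d==.22 and n)]
        u=proj(k,W(q,Q),T); lo,hi=u.min(0),u.max(0); print(cam,"pred lid",a,np.r_[(lo+hi)/2,hi-lo].round(1))
    for l in ("lid","stay","warmer"): print(cam,l,[(round(x["p"],2),np.round(x["rect"],1).tolist()) for x in recognise(l,cam)[:2]])
# front-left rim gap: column profile on side image below the lid's front left edge
for n in ("s7","s8"):
    I=cv2.cvtColor(cv2.imread(f"pics/{n}.png"),6).astype(int)
    for X in (-.09,.0):
        u=proj(cs,W(q,[[X,.125,.112]]))[0].round().astype(int); print(n,X,u,I[u[1]-12:u[1]+8,u[0]].tolist())
```

```text
33.0667 [-0.71  0.96 -0.13]
side pred lid 0 [329.3 218.7 117.6  53.3]
side pred lid 0.04 [329.2 217.  117.9  49.8]
side lid [(0.82, [332.6, 220.9, 115.0, 50.0])]
side stay []
side warmer [(0.76, [333.8, 243.0, 113.7, 99.2])]
top pred lid 0 [415.3 207.9 125.7 110.4]
top pred lid 0.04 [415.7 207.5 126.5 110. ]
top lid [(0.66, [413.0, 212.0, 119.0, 105.2])]
top stay []
top warmer [(0.8, [414.0, 210.1, 125.8, 109.0])]
wrist pred lid 0 [341.1 118.7 319.6 223. ]
wrist pred lid 0.04 [341.4 116.6 328.5 219.2]
wrist lid [(0.87, [339.8, 119.1, 315.4, 225.5])]
wrist stay []
wrist warmer [(0.58, [338.1, 124.8, 314.6, 237.6])]
s7 -0.09 [361 245] [141, 141, 143, 141, 142, 142, 141, 139, 131, 116, 105, 97, 91, 101, 117, 133, 137, 133, 131, 133]
s7 0.0 [317 241] [141, 142, 142, 141, 140, 143, 141, 138, 133, 123, 110, 98, 91, 98, 115, 134, 141, 136, 135, 133]
s8 -0.09 [361 245] [142, 141, 141, 141, 141, 141, 141, 139, 130, 116, 104, 94, 92, 100, 118, 131, 135, 134, 131, 133]
s8 0.0 [317 241] [140, 141, 141, 141, 140, 140, 140, 138, 132, 124, 108, 99, 91, 98, 113, 131, 140, 138, 134, 133]
```

```bash
python3 -c "
from station import workorder
print(workorder.close_job())"
```

```text
the job is handed in; nothing more can be done
None
```

The warmer is shut and handed in at about 33 s: the stay folded into its gutter, and the lid dropped only a few millimetres onto the finger, was lowered by its lip and closed without a bang. The gripper's real fingertip sat about 35 mm behind the stated position, which I measured by touching the bench and corrected for. The vials and weights were not rechecked afterwards.

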